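Feel out the heavy side of a pump impeller and hold it down

ROBOT

A 7-joint arm with a two-finger parallel gripper is mounted at the origin on the work surface. World frame = base frame: x ahead of the robot, y to its left, z up, the work surface at z = 0. Lengths are in m, angles in rad, forces in N, time in s.
With the tool pointing down it reaches from about 0.4 to 0.85 m from the base axis. Payload 10.4 kg.
Tool frame: the origin (TCP) lies at the very end of the fingers, on their centre line; the grasp point (between the pads) lies 19 mm behind it; z points along the fingers, y is the line along which they close (so a half turn about z gives the same grasp; the last joint's range is limited). The gripper opens to 85 mm and grips with 20 to 120 N. Pads are 22 mm wide; open, the fingers measure 114 mm over their backs; the gripper's body (76 mm by 85 mm) begins 54 mm behind the grasp point. The pads swing forward as they close: fully open they stand 13 mm farther back than shut.
Start: joints at [1.243, 0.332, -0.065, 1.46, 0.022, 1.35, -0.088], TCP at [0.188, -0.596, 0.197] pointing down, gripper open.
Joint ranges: [-2.6, 2.6], [-0.5, 2.12], [-1.47, 1.34], [0.16, 2.42], [-1.27, 4.41], [0.06, 2.06], [-2.6, 2.6]. Speed limits (rad/s): [2.22, 2.22, 2.79, 2.79, 3.14, 3.14, 3.14].

INTERFACE

Orientations are given as a unit quaternion [x, y, z, w].
In Python, from workcell import * gives the robot as it stands.
- The arm moves only by the tool step_arm, never from a script. Its argument "commands" is one flat list of numbers, 7 for each row, row after row: the finger opening in mm, from 0 to 85.4, then the shift along the world's x, y, z as a fraction of full scale, then the turn, a rotation vector about the world's x, y, z as a fraction of full scale. A call has exactly 10 rows; each row is the pose to reach, as a shift and turn from the pose commanded when the call began, turning the shorter way round; what a row does not reach only later rows make up. Full scale, the value 1, is 0.6 m for a shift and pi rad for a turn. A row lasts 1/8 s, in which the tool goes at most 62.5 mm and 10.7 degrees, less where a joint would pass 70% of its speed; a pose out of reach is approached as far as the arm can. A call with a number of a shift or a turn outside -1 to 1 is refused whole. A call with a gripper value outside its range is refused whole. The fingers move at their own pace and stop on an object; "squeeze" is the grip in N (left out, the last holds). Time passes only in rows, so rows that repeat a pose let the fingers close, or fill a call up. It gives the time, the measured TCP pose, the force, the opening and the grip force at its end, in the units of the state.
- get_obs(): the state, without advancing time (a new reading comes with each control period).
- camera(name): name is "scene" or "top"; returns the picture (384x512x3 uint8, red, green, blue); there is no depth.
- camera_params(name): a dict with "mtx" (3x3 intrinsics, pixels), "extrinsics" (4x4, takes a point from world to camera coordinates). Camera axes: x right, y down, z forward; pixel columns grow to the right and rows downward; lengths in m; the calibration is good to about 2 mm. A picture is of the moment at which its call begins. camera_params takes no time and is no camera call.
- hand_in(): hands the job in; it is judged then, once.
The state is a dict: "clock": time; "joint_pos": joint angles; "joint_velocities": joint speeds; "tau": joint torques, N m; "position": TCP position; "ee_rot": TCP orientation; "ft_force": force on the tool from outside, world axes, zero at the start; "torque": the same for the moment, N m; "grip_width": opening from 0.0 (shut) to 1.0 (fully open); "grasp_force": force on a finger pad.
Only numpy, scipy, OpenCV 4.12 (cv2) and the standard library are available. Lean on these libraries where they do the work, as an engineer would, in place of code of your own. Each camera call takes 0.05 s, during which the arm holds its last target. There are 200 camera calls.

TASK

Slip the clamp collar that fits the impeller's hub over it, fully down on its shoulder. Then turn the impeller by its hub, about a quarter turn away from where it hangs, and let it roll back, to feel out which side is heavy; finish gripping the hub, holding the impeller still with its heavy side straight down the slope. Leave the other collars and the things on the bench where they are.

Things in the scene. Friction and masses are not known exactly. Their poses are not given: they have to be found in the camera images.
- stand: Grey balancing stand bolted to the bench, base plate 170 x 140 mm. Its bearing's axis leans 35 degrees from vertical towards the stand's own -x side (facing the robot). Origin on the bench, 85 mm below the middle of the impeller's underside; z up. A small steel pointer on the plate marks the impeller's low edge, towards the stand's -x: straight down the slope.
- impeller: Steel pump impeller on the bearing: disc 150 mm wide, 18 mm thick, six vanes up to 32 mm above its underside. Origin on the axis at the underside; z along the axis, out of the hub; x towards a brass pin near the rim. Hidden inside is a heavy spot (heavy_slug_c0), 45 mm off the axis: nothing outside shows where, and its angle from the pin is another one each time.
- hub_grip (a point): Point on the hub's axis 94 mm above the disc's underside: where to grip the hub to turn it, above a seated collar. The hub: a shoulder 44 mm wide from 18 to 46 mm above the underside, then a plain round post 30 mm wide up to 112 mm, its last 9 mm tapering to 20 mm. Site z is the axis, out of the post, up and leaning towards the robot.
- collar_seat (a point): Point on the hub's axis 56 mm above the disc's underside: where the centre of the fitting collar is when it lies on the shoulder. Its z is the axis, pointing out of the post.
- pin_top (a point): Top of the brass pin (16 mm thick, 22 mm proud of the disc, 64 mm off the axis): it shows how far the impeller has turned. The bearing has no stops. Let go well off, the impeller rolls back in 2 to 3 s (0.1 N m at most), but grease stops it 0.3 to 0.55 rad short of heavy side down, equally short from either side: heavy side down is midway. Nearer than that it stays as left.
- collar_mid (a point): The collar that fits: aluminium ring 56 mm outside, bore 34 mm, 20 mm high, 90 g, flat on the bench. Point at its centre, half-way up; z along its axis.
- collar_small_mid (a point): A collar too small for the hub: 44 mm outside, bore 22 mm, 20 mm high. Centre, half-way up. To be left alone.
- collar_large_mid (a point): A collar too loose for the hub: 68 mm outside, bore 47 mm, 20 mm high. Centre, half-way up. To be left alone.
- jar: Amber grease jar, 64 mm diameter, 78 mm high; origin under its centre. To be left alone.
- bottle: Green glass bottle, 66 mm diameter, 190 mm high; origin under its centre. To be left alone.
- wrench: Steel wrench 170 mm long, lying flat along its x. To be left alone.
- tub_lid: Yellow plastic lid 170 x 240 mm, 34 mm high with its red grip; origin under its centre. To be left alone.
Mind the look-alikes: they are no part of the job. Leave any black or blue look-alike of the part that bears collar_mid alone.

How it is judged:
By the outcome, as a careful person would: the job done as asked, in the order asked, and still so for the second after the job is handed in, while the arm keeps its last pose, push and grip.
It also fails if it takes over 72 s, if anything falls off the work surface, if the arm or the gripper's body presses on something with over 40 N, if the wrist force passes 120 N, or if a joint passes its speed limit or range.

## Working session

There is one attempt and no reset: what is moved stays moved. The work goes in short steps, Python scripts to look and compute and a tool call to move; the robot and the scene stay as the last step left them, time stands still between calls to the robot, and variables do not carry over. Pictures are saved under pics/ and viewed, at most 10 in all, crops included, and the job is handed in when it is done.

Besides the shell and the picture viewer there is one more tool, called as name(argument=value, ...) on one line, values as JSON. step_arm: Moves the arm, as the interface text tells. Its arguments: {"type":"object","properties":{"commands":{"type":"array","items":{"type":"number"}},"squeeze":{"type":"number"}},"required":["commands"]}

```bash
mkdir -p pics; ls; python3 - <<'E'
from workcell import *
import cv2
for n in("scene","top"):
    cv2.imwrite(f"pics/{n}0.png",cv2.resize(camera(n)[:,:,::-1],(800,600),interpolation=cv2.INTER_CUBIC))
    p=camera_params(n);print(n,p["mtx"],p["extrinsics"])
o=get_obs();print(o)
E
```

```text
pics
scene [[358.91613749   0.         257.35993693]
 [  0.         358.91613749 190.18019443]
 [  0.           0.           1.        ]] [[ 8.25872605e-01  5.63856743e-01  1.11956869e-04 -4.17025077e-01]
 [ 4.19551525e-01 -6.14378215e-01 -6.68218472e-01 -1.87454667e-01]
 [-3.76710708e-01  5.51910302e-01 -7.43965094e-01  1.40499515e+00]
 [ 0.00000000e+00  0.00000000e+00  0.00000000e+00  1.00000000e+00]]
top [[404.14175735   0.         258.54607394]
 [  0.         404.14175735 186.1216634 ]
 [  0.           0.           1.        ]] [[-0.0215618  -0.99974436 -0.00680538 -0.04521349]
 [-0.9967316   0.0220259  -0.07772369  0.55513833]
 [ 0.07785372  0.00510728 -0.99695171  1.31540578]
 [ 0.          0.          0.          1.        ]]
{'clock': 0.1, 'joint_pos': array([ 1.24341735,  0.33281955, -0.06469478,  1.46086384,  0.02159292,
        1.34990082, -0.08846899]), 'joint_velocities': array([ 0.00157384, -0.00167397,  0.00052855, -0.00265713,  0.00057075,
        0.00108171, -0.00057211]), 'tau': array([ 1.89030339e-03, -6.26743197e+01,  4.96953714e-02, -3.92432320e+01,
        1.64520275e-02,  6.90663495e-03, -5.86493286e-06]), 'position': array([ 0.18743052, -0.5958311 ,  0.19648561]), 'ee_rot': array([ 9.88407637e-01,  1.51822014e-01, -1.24761465e-04, -6.36119565e-04]), 'ft_force': array([ 0.23149819, -0.70208092,  0.23473672]), 'torque': array([ 0.03618079, -0.00539143, -0.02567632]), 'grasp_force': 0.0, 'grip_width': 0.998596043402718}
```

View pics/scene0.png

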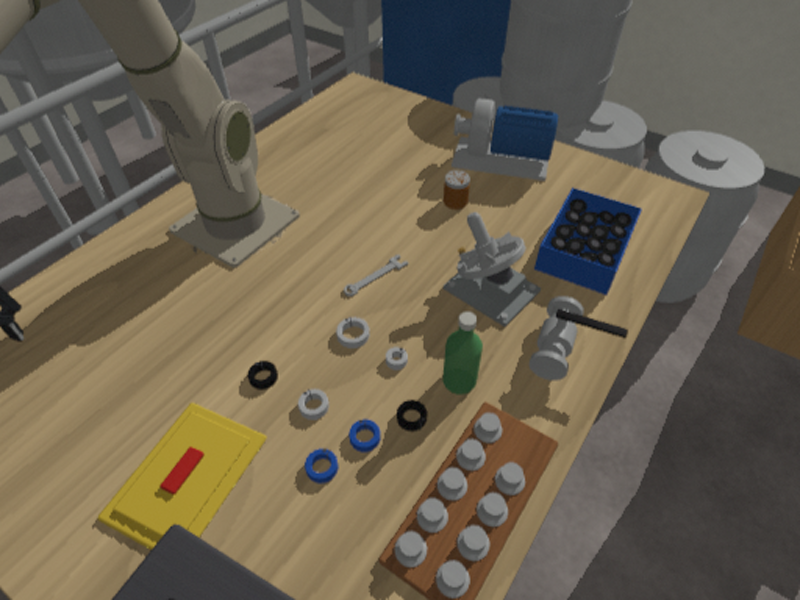

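View pics/top0.png

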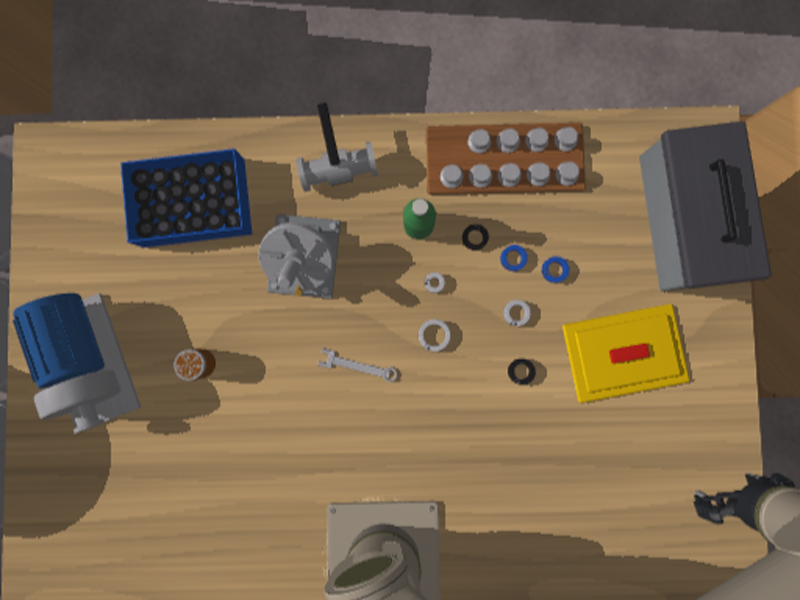

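The top view shows silver collars at (434,283) small, (434,335) large and (517,313), probably mid. The stand is at about (300,258) with the brass pin near (298,292), and the bottle is at (420,218). Next I'll crop for detail.

```bash
cat > h.py <<'E'
import numpy as np,cv2
from workcell import *
from scipy.spatial.transform import Rotation as R
P={n:camera_params(n) for n in("scene","top")}
def proj(n,X):
    X=np.atleast_2d(X);E=P[n]["extrinsics"];c=X@E[:3,:3].T+E[:3,3];u=c@P[n]["mtx"].T;return u[:,:2]/u[:,2:]
def ray(n,uv,z):
    E=P[n]["extrinsics"];d=E[:3,:3].T@np.linalg.inv(P[n]["mtx"])@[*uv,1];o=-E[:3,:3].T@E[:3,3]
    return o+d*(z-o[2])/d[2]
def crop(n,im,x0,y0,w,h,s):
    return cv2.resize(im[y0:y0+h,x0:x0+w,::-1],None,fx=s,fy=s,interpolation=cv2.INTER_CUBIC)
E
python3 - <<'E'
from h import *
t=camera("top");s=camera("scene")
np.save("t0.npy",t);np.save("s0.npy",s)
a=crop("top",t,155,130,70,70,5.7);b=crop("scene",s,270,130,80,80,4.9875)
b=cv2.resize(b,(a.shape[1],a.shape[0]))
cv2.imwrite("pics/stand.png",np.hstack([a,b]))
hsv=cv2.cvtColor(t,cv2.COLOR_RGB2HSV)
for (u,v) in [(434,283),(434,335),(517,313)]:
    u,v=int(u*.64),int(v*.64);w=17
    m=(hsv[v-w:v+w,u-w:u+w,1]<60)&(hsv[v-w:v+w,u-w:u+w,2]>110)
    c,_=cv2.findContours(m.astype(np.uint8),cv2.RETR_EXTERNAL,cv2.CHAIN_APPROX_NONE)
    c=max(c,key=cv2.contourArea);e=cv2.fitEllipse(c)
    uv=np.array(e[0])+[u-w,v-w];X=ray("top",uv,.02)
    print(uv,e[1],X,np.array(e[1])*np.linalg.norm(X-ray("top",uv+[10,0],.02))/10)
E
```

```text
[277.93785858 180.32202721] (11.88042163848877, 13.01693344116211) [ 0.5719873 -0.1219806  0.02     ] [0.03935453 0.04311928]
[277.61688232 213.99475861] (19.39777183532715, 20.241596221923828) [ 0.46070949 -0.11810863  0.02      ] [0.06384201 0.06661921]
[330.46199608 199.8584938 ] (16.317005157470703, 16.807886123657227) [ 0.50345006 -0.29351267  0.02      ] [0.05375281 0.05536991]
```

View pics/stand.png

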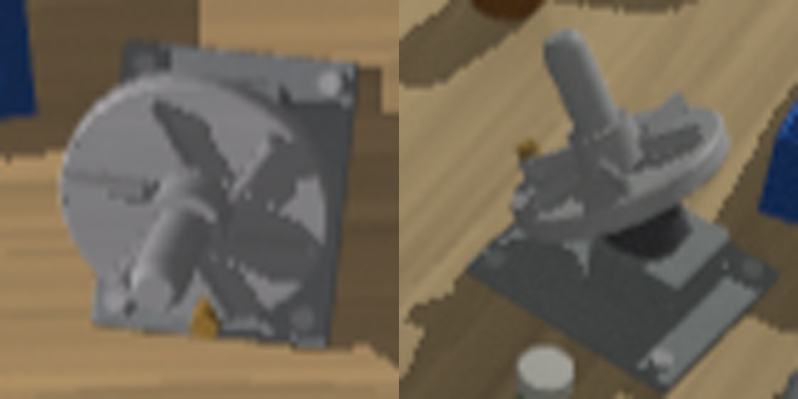

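Stand crops: the hub tip is at about (150,293) in the left half and (563,42) in the right. The pin is at (205,322) and (527,148), and the plate corners are clear in both. Next, fit the stand pose.

```bash
cat >> h.py <<'E'
def fr(p):
    x,y,w=p; Rs=R.from_euler('z',w).as_matrix()
    z=Rs@[-np.sin(np.radians(35)),0,np.cos(np.radians(35))]; yy=Rs@[0,1,0]; xx=np.cross(yy,z)  # xx: up slope
    return np.array([x,y,.085]),np.stack([xx,yy,z],1),Rs
def ipt(p,a,r,z):
    o,F,_=fr(p);a=np.asarray(a,float);return o+np.stack([r*np.cos(a),r*np.sin(a),0*a+z],-1)@F.T
E
cat > fit.py <<'E'
from h import *
from scipy.optimize import least_squares
T=lambda q:np.array(q)/5.7+[155,130]
S=lambda q:(np.array(q)-[399,0])/4.9875+[270,130]
A=np.linspace(0,2*np.pi,181)
ct=T([(127,42),(357,65),(325,347),(95,323)]);cs=S([(467,268),(665,392),(778,270)])
def res(q):
    p=q[:3];h=q[3];dx=q[4];o,F,Rs=fr(p)
    C=lambda sx,sy:np.array([p[0],p[1],0])+Rs@[sx*.085+dx,sy*.07,h]
    r=[proj("top",[C(1,1),C(1,-1),C(-1,-1),C(-1,1)])-ct,
       proj("scene",[C(-1,-1),C(1,-1)])-cs[:2] if 0 else proj("scene",[C(-1,-1),C(1,-1)])-cs[1-1:2]]
    D=np.vstack([ipt(p,A,.075,0),ipt(p,A,.075,.018)])
    dt=proj("top",D);ds=proj("scene",D)
    e=[dt[:,0].min()-T([60,0])[0],dt[:,0].max()-T([328,0])[0],dt[:,1].min()-T([0,72])[1],ds[:,0].max()-S([729,0])[0],ds[:,0].min()-S([511,0])[0]]
    K=ipt(p,A,.010,.112)
    e+=[proj("scene",K)[:,1].min()-S([0,29])[1]]
    r+=[proj("top",ipt(p,0,0,.112))-T([151,293]),proj("scene",ipt(p,0,0,.112))-S([563,40])]
    return np.r_[np.concatenate([x.ravel() for x in r]),e]
s=min((least_squares(res,[.62,.15,w,.01,0],loss='soft_l1') for w in(-.3,.0,.3)),key=lambda s:s.cost)
print(s.x,s.cost);print(np.round(res(s.x),1))
p=s.x[:3];np.save("p.npy",p)
def pr(a):return np.r_[(proj("top",ipt(p,a[0],.064,.040))-T([205,325])).ravel(),(proj("scene",ipt(p,a[0],.064,.040))-S([527,146])).ravel()]
for a0 in(0,2,4):
    q=least_squares(pr,[a0]);print(q.x,pr(q.x))
print(ipt(p,0,0,.112),fr(p)[1])
E
python3 fit.py
```

```text
[ 0.62701895  0.15885718 -0.12071198  0.00274526  0.00906461] 4.697055894120517
[-0.7 -0.4 -0.  -0.5  0.2 -0.1 -0.9  0.  -1.3  0.2 -0.5  0.3  0.2 -0.9
 -1.3 -1.2 -0.8  0.7 -1.3  0.1 -0.8 -0.6]
[-2.96777328] [-0.25266308 -0.13583791 -1.02919287 -0.46653497]
[3.31541199] [-0.2526638  -0.13583787 -1.02919254 -0.46653532]
[3.31541206] [-0.25266259 -0.13583794 -1.0291931  -0.46653474]
[0.56324586 0.16659296 0.17674503] [[ 0.8131912   0.12041904 -0.56940261]
 [-0.0986415   0.99272315  0.06906952]
 [ 0.57357644  0.          0.81915204]]
```

```bash
cat > ref.py <<'E'
from h import *
from scipy.optimize import minimize
from scipy.ndimage import map_coordinates
im={"top":np.load("t0.npy"),"scene":np.load("s0.npy")}
G={}
for n,i in im.items():
    g=cv2.GaussianBlur(i.astype(np.float32),(0,0),.8)
    G[n]=(np.gradient(g,axis=1),np.gradient(g,axis=0))
A=np.linspace(0,2*np.pi,120,endpoint=False)
def hull(n,X):
    u=proj(n,X);h=cv2.convexHull(u.astype(np.float32))[:,0]
    h2=np.roll(h,-1,0);d=h2-h;L=np.linalg.norm(d,axis=1);pts=[];nr=[]
    for a,dd,l in zip(h,d,L):
        k=max(1,int(l/.5));t=(np.arange(k)+.5)/k;pts.append(a+t[:,None]*dd);nr+= [np.array([-dd[1],dd[0]])/l]*k
    return np.vstack(pts),np.array(nr)
def parts(q):
    p=q[:3]
    post=np.vstack([ipt(p,A,.015,.05),ipt(p,A,.015,.103),ipt(p,A,.010,.112)])
    disc=np.vstack([ipt(p,A,.075,0),ipt(p,A,.075,.018)])
    return [post,disc]
def score(q):
    s=0
    for n in im:
        for X in parts(q):
            u,nr=hull(n,X)
            g=[np.stack([map_coordinates(G[n][k][:,:,c],[u[:,1],u[:,0]],order=1) for c in range(3)],1) for k in(0,1)]
            s+=np.minimum(np.linalg.norm(g[0]*nr[:,:1]+g[1]*nr[:,1:],axis=1),60).mean()
    return -s
if __name__=="__main__":
    p=np.load("p.npy")
    best=min((minimize(score,p+d,method="Nelder-Mead",options=dict(initial_simplex=p+d+np.vstack([np.zeros(3),np.diag([.004,.004,.05])]))) for d in np.random.default_rng(0).normal(size=(12,3))*[.003,.003,.04]),key=lambda b:b.fun)
    print(score(p),best.fun,best.x,ipt(best.x,0,0,.112));np.save("p2.npy",best.x)
    out=[]
    for n,(x0,y0,w,s) in dict(top=(155,130,80,5),scene=(270,120,80,5)).items():
        c=crop(n,im[n],x0,y0,w,w,s)
        for X in parts(best.x):
            u,_=hull(n,X);u=((u-[x0,y0]+.5)*s).astype(int)
            for a in u[::2]:cv2.circle(c,tuple(int(v) for v in a),0,(0,0,255),-1)
        out.append(c)
    cv2.imwrite("pics/ov.png",np.hstack(out))
E
python3 ref.py
```

```text
-56.93917 -57.107383728027344 [ 0.62677885  0.15902355 -0.1146391 ] [0.56295995 0.16637191 0.17674503]
```

View pics/ov.png

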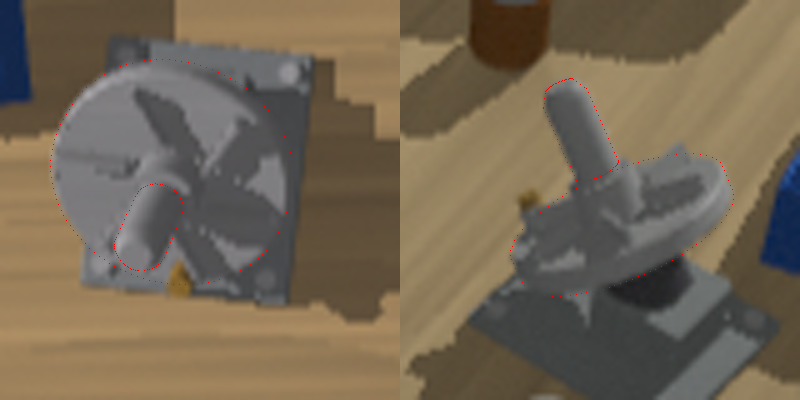

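The overlay fits the post and disc well in both views. One last check is the mid collar's slit, before I choose the closing direction.

```bash
python3 - <<'E'
from h import *
t=np.load("t0.npy");s=np.load("s0.npy")
u=proj("scene",[.5034,-.2935,.01])[0].astype(int)
cv2.imwrite("pics/col.png",np.hstack([crop("top",t,310,180,40,40,10),crop("scene",s,u[0]-20,u[1]-20,40,40,10)]))
# scene check of collar centre
hsv=cv2.cvtColor(s,cv2.COLOR_RGB2HSV);w=18
m=(hsv[u[1]-w:u[1]+w,u[0]-w:u[0]+w,1]<60)&(hsv[u[1]-w:u[1]+w,u[0]-w:u[0]+w,2]>110)
c,_=cv2.findContours(m.astype(np.uint8),cv2.RETR_EXTERNAL,cv2.CHAIN_APPROX_NONE);c=max(c,key=cv2.contourArea)
e=cv2.fitEllipse(c);print(ray("scene",np.array(e[0])+u-w,.011),e)
E
```

```text
[ 0.50311507 -0.29084534  0.011     ] ((18.6095027923584, 18.030797958374023), (15.89215087890625, 19.4591007232666), 89.12754821777344)
```

View pics/col.png

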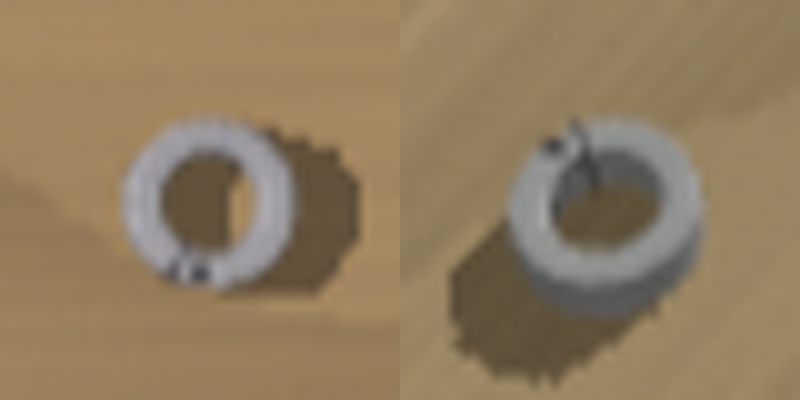

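Slit at the collar's lower-left side, towards -x, with no lugs. The present finger direction (azimuth -72°) clears it.

step_arm(commands=[85, 0.066, 0.063, -0.02, 0, 0, 0, 85, 0.132, 0.126, -0.04, 0, 0, 0, 85, 0.198, 0.19, -0.06, 0, 0, 0, 85, 0.264, 0.253, -0.08, 0, 0, 0, 85, 0.33, 0.316, -0.1, 0, 0, 0, 85, 0.396, 0.38, -0.12, 0, 0, 0, 85, 0.462, 0.443, -0.14, 0, 0, 0, 85, 0.526, 0.506, -0.161, 0, 0, 0, 85, 0.526, 0.506, -0.161, 0, 0, 0, 85, 0.526, 0.506, -0.161, 0, 0, 0], squeeze=40)

```text
clock: 1.45
position: [0.5027, -0.2932, 0.1005]
ee_rot: [0.988, 0.152, -0.0, 0.0]
ft_force: [0.2, -1.2, -0.3]
grip_width: 0.998
grasp_force: 0.0
```

step_arm(commands=[85, 0.001, 0.001, -0.06, 0, 0, 0, 85, 0.001, 0.001, -0.11, 0, 0, 0, 85, 0.001, 0.001, -0.14, 0, 0, 0, 85, 0.001, 0.001, -0.164, 0, 0, 0, 85, 0.001, 0.001, -0.164, 0, 0, 0, 50, 0.001, 0.001, -0.164, 0, 0, 0, 40, 0.001, 0.001, -0.164, 0, 0, 0, 40, 0.001, 0.001, -0.164, 0, 0, 0, 40, 0.001, 0.001, -0.164, 0, 0, 0, 40, 0.001, 0.001, -0.164, 0, 0, 0], squeeze=40)

```text
clock: 2.7
position: [0.5038, -0.292, 0.0023]
ee_rot: [0.988, 0.152, 0.0, 0.0]
ft_force: [0.7, 0.4, -0.8]
grip_width: 0.469
grasp_force: 0.0
```

```bash
python3 - <<'E'
from h import *
t=camera("top");s=camera("scene")
u=proj("scene",[.5034,-.2935,.02])[0].astype(int)
cv2.imwrite("pics/g.png",np.hstack([crop("top",t,295,160,66,66,6),crop("scene",s,u[0]-33,u[1]-40,66,66,6)]))
o=get_obs();print(o["grip_width"],o["grasp_force"])
E
```

```text
0.4686998117716608 0.0
```

View pics/g.png

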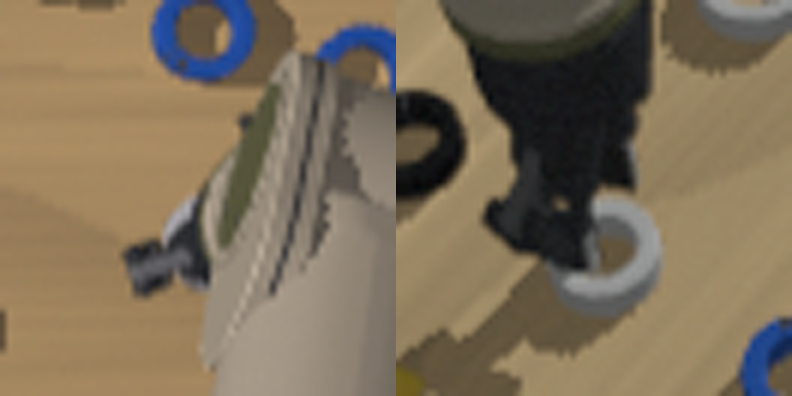

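The collar hasn't moved; the fingertips closed just above it, so they sit higher than the TCP suggests. I'll reopen, go lower gently and close again.

step_arm(commands=[72, 0, 0, 0, 0, 0, 0, 72, 0, 0, 0, 0, 0, 0, 72, 0, 0, 0, 0, 0, 0, 72, 0, 0, -0.003, 0, 0, 0, 72, 0, 0, -0.006, 0, 0, 0, 72, 0, 0, -0.01, 0, 0, 0, 52, 0, 0, -0.01, 0, 0, 0, 52, 0, 0, -0.01, 0, 0, 0, 52, 0, 0, -0.01, 0, 0, 0, 52, 0, 0, -0.01, 0, 0, 0])

```text
clock: 4.05
position: [0.5038, -0.2921, -0.0037]
ee_rot: [0.988, 0.152, 0.0, 0.0]
ft_force: [0.8, 0.2, 0.2]
grip_width: 0.614
grasp_force: 0.0
```

```bash
python3 - <<'E'
from h import *
s=camera("scene")
o=get_obs();Rt=R.from_quat(o["ee_rot"]).as_matrix();p=o["position"]
u=proj("scene",[.5034,-.2935,.02])[0].astype(int);x0,y0=u[0]-40,u[1]-50
c=crop("scene",s,x0,y0,80,70,8)
for k,X in enumerate([p+Rt[:,1]*.026,p-Rt[:,1]*.026,p]):
    q=((proj("scene",X)[0]-[x0,y0]+.5)*8).astype(int);print(X,q);cv2.circle(c,tuple(int(v) for v in q),3,(0,0,255) if k<2 else (0,255,0),-1)
for z in(0,.02):
    A=np.linspace(0,6.28,90)
    for q in ((proj("scene",np.c_[.5033+.028*np.cos(A),-.2925+.028*np.sin(A),0*A+z])-[x0,y0]+.5)*8).astype(int):cv2.circle(c,tuple(int(v) for v in q),0,(255,0,255),-1)
cv2.imwrite("pics/g2.png",c)
E
```

```text
[ 0.51161531 -0.31681636 -0.00371135] [312 496]
[ 0.4960116  -0.26721269 -0.00371774] [368 378]
[ 0.50381345 -0.29201453 -0.00371454] [340 436]
```

View pics/g2.png

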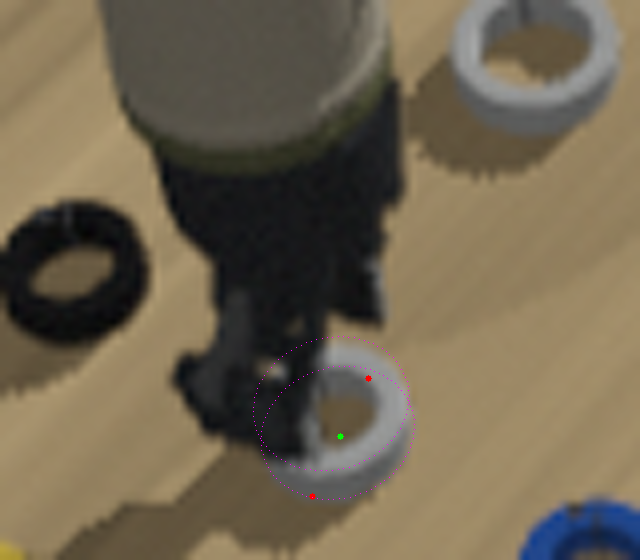

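Both fingertips sit about 20 mm above where the TCP model puts them, and the collar is untouched. I'll open and go down in guarded steps.

step_arm(commands=[72, 0, 0, 0, 0, 0, 0, 72, 0, 0, 0, 0, 0, 0, 72, 0, 0, 0, 0, 0, 0, 72, 0, 0, -0.004, 0, 0, 0, 72, 0, 0, -0.008, 0, 0, 0, 72, 0, 0, -0.012, 0, 0, 0, 52, 0, 0, -0.012, 0, 0, 0, 52, 0, 0, -0.012, 0, 0, 0, 52, 0, 0, -0.012, 0, 0, 0, 52, 0, 0, -0.012, 0, 0, 0])

```text
clock: 5.35
position: [0.5038, -0.292, -0.0109]
ee_rot: [0.988, 0.152, 0.0, 0.0]
ft_force: [0.9, 0.4, -0.6]
grip_width: 0.612
grasp_force: 0.0
```

step_arm(commands=[72, 0, 0, 0, 0, 0, 0, 72, 0, 0, 0, 0, 0, 0, 72, 0, 0, 0, 0, 0, 0, 72, 0, 0, -0.004, 0, 0, 0, 72, 0, 0, -0.008, 0, 0, 0, 72, 0, 0, -0.012, 0, 0, 0, 52, 0, 0, -0.012, 0, 0, 0, 52, 0, 0, -0.012, 0, 0, 0, 52, 0, 0, -0.012, 0, 0, 0, 52, 0, 0, -0.012, 0, 0, 0])

```text
clock: 6.6
position: [0.5044, -0.2928, -0.0174]
ee_rot: [0.988, 0.152, 0.001, 0.001]
ft_force: [0.3, -2.4, 5.8]
grip_width: 0.608
grasp_force: 2.8
```

```bash
python3 - <<'E'
from h import *
p=np.array([.18743,-.59583,.19649]);Rt=R.from_quat([.9884,.1518,-.0001,-.0006]).as_matrix()
print(Rt)
out=[]
for n,f in(("top","t0"),("scene","s0")):
    im=np.load(f+".npy");u=proj(n,p)[0];x0,y0=int(u[0]-25),int(u[1]-30)
    x0=max(0,min(x0,512-50));y0=max(0,min(y0,384-60));c=crop(n,im,x0,y0,50,60,8)
    for y in(-.0427,0,.0427):
        for z,col in((0,(0,0,255)),(-.013,(0,255,0)),(-.04,(255,0,255)),(-.073,(255,255,0))):
            q=((proj(n,p+Rt@[0,y,z])[0]-[x0,y0]+.5)*8).astype(int);cv2.circle(c,tuple(int(v) for v in q),3,col,-1)
    out.append(c)
cv2.imwrite("pics/tip.png",np.hstack(out))
E
```

```text
[[ 9.53912494e-01  3.00084671e-01 -3.79848292e-04]
 [ 3.00084911e-01 -9.53911794e-01  1.15574523e-03]
 [-1.55203388e-05 -1.21646656e-03 -9.99999260e-01]]
```

View pics/tip.png

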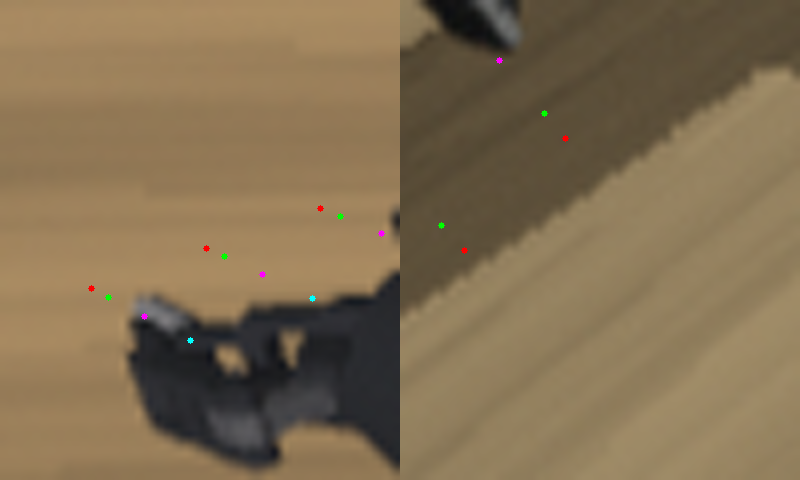

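```bash
python3 - <<'E'
from h import *
from scipy.optimize import least_squares
p=np.array([.18743,-.59583,.19649]);Rt=R.from_quat([.9884,.1518,-.0001,-.0006]).as_matrix()
def org(n):
    u=proj(n,p)[0];return np.array([max(0,min(int(u[0]-25),462)),max(0,min(int(u[1]-30),324))])
for a,b in (((135,303),(512,46)),((140,298),(515,40)),((133,315),(505,50))):
    ut=np.array(a)/8-.5+org("top");us=(np.array(b)-[400,0])/8-.5+org("scene")
    s=least_squares(lambda X:np.r_[proj("top",X)[0]-ut,proj("scene",X)[0]-us],p)
    print(s.x,s.cost,Rt.T@(s.x-p))
E
```

```text
[ 0.17995686 -0.55060742  0.24236487] 0.11166306233727803 [ 0.00644118 -0.04543673 -0.04581974]
[ 0.18301437 -0.54981199  0.24670257] 0.0037629750134867204 [ 0.0095964  -0.04528327 -0.05015767]
[ 0.17481405 -0.55185802  0.23797025] 0.18241454799523513 [ 0.00116017 -0.0457817  -0.0414246 ]
```

Triangulation puts the real fingertips about 32 mm behind the reported TCP. The contact just now, on top of the 20 mm collar, agrees with that. So I'll descend using this offset.

step_arm(commands=[74, 0, 0, 0.004, 0, 0, 0, 74, 0, 0, 0.004, 0, 0, 0, 74, 0, 0, 0, 0, 0, 0, 74, 0, 0, -0.01, 0, 0, 0, 74, 0, 0, -0.018, 0, 0, 0, 74, 0, 0, -0.025, 0, 0, 0, 52, 0, 0, -0.025, 0, 0, 0, 48, 0, 0, -0.025, 0, 0, 0, 48, 0, 0, -0.025, 0, 0, 0, 48, 0, 0, -0.025, 0, 0, 0])

```text
clock: 7.85
position: [0.5038, -0.292, -0.0331]
ee_rot: [0.988, 0.152, 0.0, 0.0]
ft_force: [-0.1, 0.8, -0.1]
grip_width: 0.634
grasp_force: 42.2
```

```bash
cat > go.py <<'E'
from h import *
import sys
p=np.load("p2.npy");o_,F,_=fr(p)
def tgt(s,a=0.0,back=.043):
    """tool orientation along hub axis with tool y = +xx rotated by a about axis; point 'back' behind the TCP put at axis height s"""
    y=F@[np.cos(a),np.sin(a),0];z=-F[:,2];x=np.cross(y,z);Rt=np.stack([x,y,z],1)
    return o_+F[:,2]*s+z*back,Rt
def delta(X,Rt):
    o=get_obs();r=(R.from_matrix(Rt)*R.from_quat(o["ee_rot"]).inv()).as_rotvec()
    print("shift",np.round((X-o["position"])/.6,4),"turn",np.round(r/np.pi,4),"deg",np.degrees(np.linalg.norm(r)))
if __name__=="__main__":
    s,a,b=map(float,sys.argv[1:4]);X,Rt=tgt(s,a,b);print(X,R.from_matrix(Rt).as_quat());delta(X,Rt)
E
python3 go.py .165 0 .043
```

```text
[0.55726184 0.16702802 0.18493655] [0.71190616 0.6346382  0.20010066 0.22446315]
shift [0.0891 0.7651 0.3634] turn [-0.1307 -0.1582  0.3545] deg 73.73420601262038
```

step_arm(commands=[48, 0, 0, 0.1, 0, 0, 0, 48, 0, 0, 0.2, 0, 0, 0, 48, 0, 0, 0.3, 0, 0, 0, 48, 0, 0.1, 0.38, -0.02, -0.024, 0.053, 48, 0, 0.2, 0.42, -0.04, -0.047, 0.106, 48, 0, 0.3, 0.42, -0.059, -0.071, 0.16, 48, 0, 0.4, 0.42, -0.078, -0.095, 0.213, 48, 0.01, 0.5, 0.42, -0.098, -0.119, 0.266, 48, 0.02, 0.56, 0.42, -0.11, -0.133, 0.3, 48, 0.02, 0.6, 0.42, -0.12, -0.145, 0.325], squeeze=50)

```text
clock: 9.1
position: [0.5153, 0.0705, 0.219]
ee_rot: [0.746, 0.604, 0.186, 0.209]
ft_force: [0.2, 0.2, -0.9]
grip_width: 0.626
grasp_force: 53.5
```

```bash
python3 go.py .175 0 .043
```

```text
[0.55156372 0.16768412 0.19312807] [0.71190616 0.6346382  0.20010066 0.22446315]
shift [ 0.0604  0.162  -0.0431] turn [-0.0099 -0.0125  0.0276] deg 5.7434043832182535
```

step_arm(commands=[48, 0.01, 0.027, -0.007, -0.002, -0.002, 0.005, 48, 0.02, 0.054, -0.014, -0.004, -0.005, 0.01, 48, 0.03, 0.081, -0.021, -0.006, -0.007, 0.015, 48, 0.04, 0.108, -0.028, -0.008, -0.01, 0.021, 48, 0.05, 0.135, -0.035, -0.01, -0.0125, 0.0276, 48, 0.0604, 0.162, -0.043, -0.01, -0.0125, 0.0276, 48, 0.0604, 0.162, -0.043, -0.01, -0.0125, 0.0276, 48, 0.0604, 0.162, -0.043, -0.01, -0.0125, 0.0276, 48, 0.0604, 0.162, -0.043, -0.01, -0.0125, 0.0276, 48, 0.0604, 0.162, -0.043, -0.01, -0.0125, 0.0276])

```text
clock: 10.35
position: [0.552, 0.1648, 0.1932]
ee_rot: [0.714, 0.632, 0.199, 0.224]
ft_force: [1.2, 0.3, -0.9]
grip_width: 0.626
grasp_force: 53.5
```

```bash
python3 go.py .175 0 .043; python3 - <<'E'
from go import *
o=get_obs();Rt=R.from_quat(o["ee_rot"]).as_matrix();q=o["position"]
A=np.linspace(0,2*np.pi,100)
out=[]
for n in("top","scene"):
    im=camera(n);np.save(n[0]+"1.npy",im);u=proj(n,ipt(p,0,0,.13))[0];x0,y0=int(u[0]-33),int(u[1]-33);c=crop(n,im,x0,y0,66,66,6)
    def d(X,col):
        for v in ((proj(n,X)-[x0,y0]+.5)*6).astype(int):cv2.circle(c,tuple(int(k) for k in v),0,col,-1)
    for zz in(-.01,.01):
        ring=np.c_[.028*np.cos(A),.028*np.sin(A),0*A+zz]
        d(q+(ring+[0,0,-.043])@Rt.T,(0,0,255))           # hyp A
        d(q+[0,0,.032]+(ring+[0,0,-.011])@Rt.T,(0,255,0)) # hyp B
    d(np.vstack([ipt(p,A,.015,.1)]),(255,0,255))
    out.append(c)
cv2.imwrite("pics/pre.png",np.hstack(out))
E
```

```text
[0.55156372 0.16768412 0.19312807] [0.71190616 0.6346382  0.20010066 0.22446315]
shift [-0.0007  0.0048 -0.0002] turn [-0.0006 -0.0006  0.0021] deg 0.40546798515897914
```

View pics/pre.png

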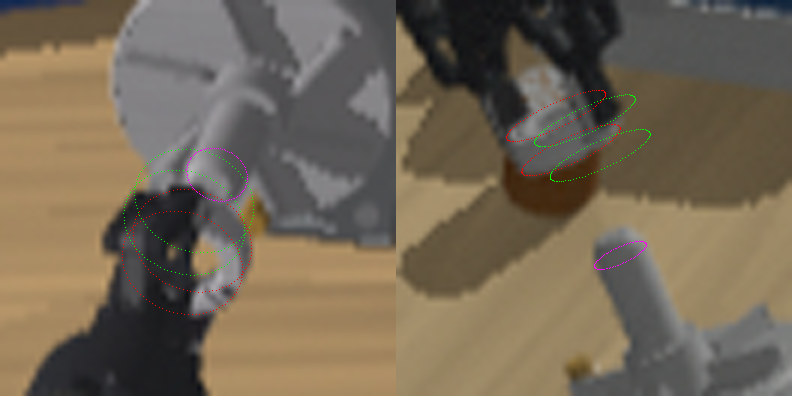

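The scene and top overlays both match hypothesis A (red ring): the offset lies along the tool. The collar's right edge in the top view sits about 1 px right of the model, so I'll refine that numerically.

```bash
python3 - <<'E'
from go import *
import ref
from scipy.optimize import minimize
im={"top":np.load("t1.npy"),"scene":np.load("s1.npy")}
for n,i in im.items():
    g=cv2.GaussianBlur(i.astype(np.float32),(0,0),.8);ref.G[n]=(np.gradient(g,axis=1),np.gradient(g,axis=0))
o=get_obs();Rt=R.from_quat(o["ee_rot"]).as_matrix();q=o["position"]
A=np.linspace(0,2*np.pi,120,endpoint=False)
def sc(d,pr=False):
    s=[]
    c=q+Rt@np.array([d[0],d[1],-.043+d[2]])
    r=lambda rr,z:c+np.c_[rr*np.cos(A),rr*np.sin(A),0*A+z]@Rt.T
    for n in im:
        parts=[np.vstack([r(.028,-.01),r(.028,.01)])]+([r(.017,-.01)] if n=="top" else [])
        for X in parts:
            u,nr=ref.hull(n,X)
            g=[np.stack([ref.map_coordinates(ref.G[n][k][:,:,c],[u[:,1],u[:,0]],order=1) for c in range(3)],1) for k in(0,1)]
            s.append(np.minimum(np.linalg.norm(g[0]*nr[:,:1]+g[1]*nr[:,1:],axis=1),40).mean())
    return s if pr else -sum(s)
b=[]
for x in np.arange(-6,6.1,1.5):
  for y in np.arange(-1.5,1.6,1.5):
    for z in np.arange(-6,6.1,1.5):
      b.append((sc(np.array([x,y,z])/1e3),x,y,z))
b.sort();print(b[:8]);print(sc([0,0,0],1),Rt[:,0])
# post refine with this clean view: lateral-only check using score of post
E
```

```text
[(np.float32(-55.62507), np.float64(6.0), np.float64(-1.5), np.float64(0.0)), (np.float32(-55.473434), np.float64(6.0), np.float64(-1.5), np.float64(1.5)), (np.float32(-55.38563), np.float64(3.0), np.float64(0.0), np.float64(0.0)), (np.float32(-55.14962), np.float64(6.0), np.float64(0.0), np.float64(0.0)), (np.float32(-55.088326), np.float64(1.5), np.float64(1.5), np.float64(-1.5)), (np.float32(-55.03472), np.float64(3.0), np.float64(1.5), np.float64(0.0)), (np.float32(-54.992264), np.float64(1.5), np.float64(0.0), np.float64(0.0)), (np.float32(-54.937386), np.float64(1.5), np.float64(1.5), np.float64(0.0))]
[np.float32(19.759863), np.float32(12.6283245), np.float32(20.26083)] [0.12060764 0.99269857 0.00182888]
```

step_arm(commands=[48, 0.0, 0.005, 0, -0.0006, -0.0006, 0.002, 48, 0.0, 0.005, 0, -0.0006, -0.0006, 0.002, 48, 0.012, 0.0034, -0.018, -0.0006, -0.0006, 0.002, 48, 0.024, 0.002, -0.035, -0.0006, -0.0006, 0.002, 48, 0.036, 0.0005, -0.053, -0.0006, -0.0006, 0.002, 48, 0.044, -0.0004, -0.064, -0.0006, -0.0006, 0.002, 48, 0.051, -0.001, -0.075, -0.0006, -0.0006, 0.002, 48, 0.058, -0.002, -0.085, -0.0006, -0.0006, 0.002, 48, 0.066, -0.003, -0.096, -0.0006, -0.0006, 0.002, 48, 0.066, -0.003, -0.096, -0.0006, -0.0006, 0.002])

```text
clock: 11.7
position: [0.5915, 0.1633, 0.1348]
ee_rot: [0.712, 0.635, 0.2, 0.224]
ft_force: [-0.3, 0.4, -0.6]
grip_width: 0.628
grasp_force: 53.5
```

```bash
python3 go.py .056 0 .043; python3 -c "
from h import *
o=get_obs();print(o['ft_force'],o['torque'])"
```

```text
[0.6193713  0.15987649 0.09564898] [0.71190616 0.6346382  0.20010066 0.22446315]
shift [ 0.0465 -0.0057 -0.0652] turn [-0.0003 -0.0005  0.    ] deg 0.1112900287400439
[-0.33933392  0.39244953 -0.56002919] [0.07709404 0.66270187 0.03684718]
```

step_arm(commands=[48, 0.004, -0.0005, -0.006, 0, 0, 0, 48, 0.008, -0.001, -0.012, 0, 0, 0, 48, 0.012, -0.0015, -0.018, 0, 0, 0, 48, 0.016, -0.002, -0.0235, 0, 0, 0, 48, 0.02, -0.0025, -0.029, 0, 0, 0, 48, 0.024, -0.003, -0.034, 0, 0, 0, 48, 0.028, -0.0035, -0.04, 0, 0, 0, 48, 0.031, -0.004, -0.044, 0, 0, 0, 48, 0.0332, -0.0041, -0.0466, 0, 0, 0, 48, 0.0332, -0.0041, -0.0466, 0, 0, 0])

```text
clock: 12.95
position: [0.6115, 0.161, 0.1074]
ee_rot: [0.712, 0.635, 0.2, 0.224]
ft_force: [0.6, 0.5, -0.5]
grip_width: 0.627
grasp_force: 53.5
```

```bash
python3 go.py .056 0 .043; python3 -c "
from h import *
o=get_obs();print(o['ft_force'],o['torque'])"
```

```text
[0.6193713  0.15987649 0.09564898] [0.71190616 0.6346382  0.20010066 0.22446315]
shift [ 0.0131 -0.0018 -0.0195] turn [-0.0002 -0.0001 -0.    ] deg 0.03795856651106665
[ 0.55669071  0.53288539 -0.45591381] [ 9.93024013e-02  7.36505881e-01 -5.39454586e-04]
```

step_arm(commands=[48, 0.003, -0.0004, -0.004, 0, 0, 0, 48, 0.006, -0.0008, -0.008, 0, 0, 0, 48, 0.009, -0.0012, -0.012, 0, 0, 0, 48, 0.011, -0.0015, -0.016, 0, 0, 0, 48, 0.012, -0.0016, -0.0175, 0, 0, 0, 48, 0.013, -0.0018, -0.0195, 0, 0, 0, 48, 0.014, -0.0019, -0.0208, 0, 0, 0, 48, 0.014, -0.0019, -0.0208, 0, 0, 0, 48, 0.014, -0.0019, -0.0208, 0, 0, 0, 48, 0.014, -0.0019, -0.0208, 0, 0, 0])

```text
clock: 14.2
position: [0.6196, 0.16, 0.0954]
ee_rot: [0.712, 0.635, 0.2, 0.225]
ft_force: [-12.5, -2.2, 9.9]
grip_width: 0.623
grasp_force: 55.1
```

```bash
python3 go.py .056 0 .043; python3 -c "
from h import *
o=get_obs();print(o['ft_force'],o['torque'])"
```

```text
[0.6193713  0.15987649 0.09564898] [0.71190616 0.6346382  0.20010066 0.22446315]
shift [-0.0004 -0.0002  0.0003] turn [ 0.0002  0.     -0.0001] deg 0.040980820326397605
[-12.54520777  -2.24209204   9.89423913] [-0.49671231  1.33237904 -0.50998505]
```

step_arm(commands=[60, -0.001, 0, 0.001, 0, 0, 0, 70, -0.001, 0, 0.001, 0, 0, 0, 85, -0.001, 0, 0.001, 0, 0, 0, 85, -0.001, 0, 0.001, 0, 0, 0, 85, -0.008, 0.001, 0.011, 0, 0, 0, 85, -0.015, 0.002, 0.021, 0, 0, 0, 85, -0.022, 0.003, 0.031, 0, 0, 0, 85, -0.0285, 0.0035, 0.041, 0, 0, 0, 85, -0.0285, 0.0035, 0.041, 0, 0, 0, 85, -0.0285, 0.0035, 0.041, 0, 0, 0])

```text
clock: 15.45
position: [0.6029, 0.1616, 0.1196]
ee_rot: [0.712, 0.635, 0.2, 0.224]
ft_force: [0.1, 1.1, -0.2]
grip_width: 0.996
grasp_force: 0.0
```

```bash
python3 go.py .094 0 .051; python3 - <<'E'
from go import *
import ref
o=get_obs();print(o["ft_force"],o["joint_pos"])
for n in("top","scene"):
    im=camera(n);np.save(n[0]+"2.npy",im)
    h=cv2.cvtColor(im,cv2.COLOR_RGB2HSV)
    u=proj(n,ipt(p,0,0,.04))[0].astype(int);x0,y0=u[0]-45,u[1]-45
    sub=h[y0:y0+90,x0:x0+90];m=(sub[...,0]>12)&(sub[...,0]<28)&(sub[...,1]>160)
    k,l,st,ce=cv2.connectedComponentsWithStats(m.astype(np.uint8))
    print(n,[(ce[i]+[x0,y0],st[i,4]) for i in range(1,k) if st[i,4]>3], proj(n,ipt(p,3.315,.064,.035)))
s=np.load("s2.npy");t=np.load("t2.npy")
a=proj("scene",ipt(p,0,0,.06))[0].astype(int);b=proj("top",ipt(p,0,0,.06))[0].astype(int)
cv2.imwrite("pics/seat.png",np.hstack([crop("scene",s,a[0]-33,a[1]-33,66,66,6),crop("top",t,b[0]-33,b[1]-33,66,66,6)]))
E
```

```text
[0.60227695 0.1618448  0.12022354] [0.71190616 0.6346382  0.20010066 0.22446315]
shift [-0.0011  0.0004  0.001 ] turn [-0.0001 -0.      0.0001] deg 0.017690252735111964
[ 0.08431863  1.06060836 -0.1693578 ] [ 0.52467663  0.18804561 -1.12561083  2.0734504   0.92585054  0.68577405
 -1.32011897]
top [(array([188.54545455, 186.36363636]), np.int32(11))] [[191.11695718 186.15170623]]
scene [(array([294.59090909, 130.36363636]), np.int32(22))] [[295.11858329 160.08274407]]
```

View pics/seat.png

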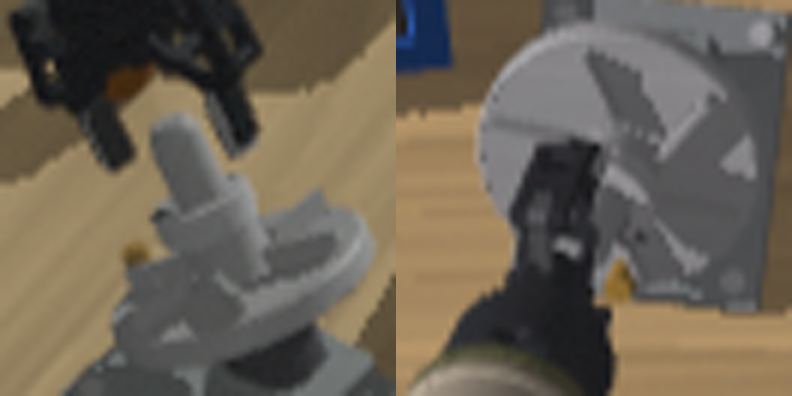

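Picture 10: the collar sits flush on the shoulder (scene crop about (205,220)), the post stands between the open fingers, and the brass pin shows at (135,255) and (620,280). From here I measure only numerically, starting with a pin-angle estimator.

```bash
cat > pin.py <<'E'
from h import *
import sys
p=np.load("p2.npy");A=np.linspace(0,2*np.pi,24,endpoint=False)
def bl(im):  # brass-ness: hue/saturation in Lab b with saturation
    h=cv2.cvtColor(im,cv2.COLOR_RGB2HSV).astype(float)
    return ((h[...,1]>140)&(h[...,0]>10)&(h[...,0]<28)&(h[...,2]>70)).astype(float)
def score(ims,a):
    s=[]
    for n,im in ims.items():
        B=bl(im) if im.ndim==3 else im
        X=np.vstack([ipt(p,a,.064,0)+(np.c_[.008*np.cos(A),.008*np.sin(A),0*A+z])@fr(p)[1].T for z in(.018,.040)])
        h=cv2.convexHull(proj(n,X).astype(np.float32))
        m=np.zeros((384*4,512*4),np.uint8);cv2.fillConvexPoly(m,((h+.5)*4).astype(np.int32),1)
        w=cv2.resize(m.astype(np.float32),(512,384),interpolation=cv2.INTER_AREA)
        k=cv2.dilate((w>0).astype(np.float32),np.ones((5,5)))-(w>0)
        s.append((B*w).sum()/w.sum()-.5*(B*k).sum()/k.sum())
    return s
def pinang(ims):
    ims={n:bl(i) for n,i in ims.items()}
    g=np.arange(0,2*np.pi,.02);S=np.array([score(ims,a) for a in g])
    for lab,c in (("top",S[:,0]),("scene",S[:,1]),("sum",S.sum(1))):
        i=np.argsort(-c)[:5]; print(lab,np.round(g[i],2),np.round(c[i],2), "centroid",round(float((g[c>.9*c.max()]).mean()),3))
if __name__=="__main__":
    o=get_obs();ims={n:camera(n) for n in("top","scene")};pinang(ims);print("clock",o["clock"])
E
python3 - <<'E'
from pin import *
pinang({"top":np.load("t0.npy"),"scene":np.load("s0.npy")})
pinang({"top":np.load("t2.npy"),"scene":np.load("s2.npy")})
E
```

```text
top [3.28 3.3  3.26 3.32 3.24] [0.49 0.49 0.48 0.48 0.47] centroid 3.28
scene [3.26 3.3  3.32 3.24 3.36] [0.14 0.14 0.14 0.14 0.13] centroid 3.29
sum [3.3  3.28 3.26 3.32 3.24] [0.62 0.62 0.62 0.61 0.6 ] centroid 3.29
top [3.2  3.18 3.22 3.16 3.24] [0.52 0.51 0.51 0.49 0.49] centroid 3.2
scene [3.14 3.24 3.16 3.22 3.2 ] [0.16 0.16 0.16 0.16 0.16] centroid 3.21
sum [3.2  3.18 3.22 3.24 3.16] [0.68 0.67 0.67 0.65 0.65] centroid 3.19
```

step_arm(commands=[60, -0.001, 0.0004, 0.001, 0, 0, 0, 45, -0.001, 0.0004, 0.001, 0, 0, 0, 32, -0.001, 0.0004, 0.001, 0, 0, 0, 20, -0.001, 0.0004, 0.001, 0, 0, 0, 20, -0.001, 0.0004, 0.001, 0, 0, 0, 20, -0.001, 0.0004, 0.001, 0, 0, 0, 20, -0.001, 0.0004, 0.001, 0, 0, 0, 20, -0.001, 0.0004, 0.001, 0.004, -0.0005, -0.006, 20, -0.001, 0.0004, 0.001, 0.017, -0.002, -0.025, 20, -0.001, 0.0004, 0.001, 0.034, -0.004, -0.049], squeeze=60)

```text
clock: 16.8
position: [0.6022, 0.1622, 0.1205]
ee_rot: [0.769, 0.564, 0.221, 0.205]
ft_force: [-6.2, -1.4, 5.1]
grip_width: 0.33
grasp_force: 58.6
```

step_arm(commands=[20, 0, 0, 0, 0.028, -0.0032, -0.0405, 20, 0, 0, 0, 0.056, -0.0065, -0.081, 20, 0, 0, 0, 0.084, -0.0097, -0.121, 20, 0, 0, 0, 0.113, -0.013, -0.162, 20, 0, 0, 0, 0.141, -0.016, -0.2025, 20, 0, 0, 0, 0.169, -0.0194, -0.243, 20, 0, 0, 0, 0.197, -0.0227, -0.2835, 20, 0, 0, 0, 0.225, -0.026, -0.324, 20, 0, 0, 0, 0.2536, -0.0292, -0.3645, 20, 0, 0, 0, 0.2536, -0.0292, -0.3645])

```text
clock: 18.05
position: [0.6044, 0.1619, 0.1152]
ee_rot: [0.952, 0.057, 0.293, 0.062]
ft_force: [-51.7, 14.6, 63.7]
grip_width: 0.332
grasp_force: 78.6
```

```bash
python3 go.py .094 -1.57 .051; python3 pin.py; python3 -c "
from h import *
o=get_obs();print(o['joint_pos'],o['torque'])"
```

```text
[0.60227695 0.1618448  0.12022354] [ 0.95217233 -0.05425758  0.30020506  0.01734642]
shift [-0.0036 -0.0002  0.0083] turn [ 0.048  -0.0071 -0.0589] deg 13.733817186036298
top [1.9  1.94 1.92 1.96 1.88] [0.65 0.65 0.64 0.64 0.63] centroid 1.91
scene [1.88 1.94 1.86 1.92 1.9 ] [0.16 0.16 0.16 0.16 0.16] centroid 1.9
sum [1.9  1.94 1.92 1.88 1.96] [0.81 0.81 0.8  0.79 0.79] centroid 1.91
clock 18.05
[-0.19326503  0.09490125 -0.38393117  2.09033004  0.77399414  0.62373888
 -2.58150176] [0.28569608 0.56531573 0.19994791]
```

The wrist is near its limit on this side (pin turned 1.29 rad) and pushing along the axis. I'll release here, let the impeller roll and unwind the tool.

step_arm(commands=[85, -0.003, 0, 0.005, 0, 0, 0, 85, -0.003, 0, 0.005, 0, 0, 0, 85, -0.003, 0, 0.005, 0, 0, 0, 85, -0.003, 0, 0.005, -0.03, 0.0035, 0.043, 85, -0.003, 0, 0.005, -0.06, 0.007, 0.086, 85, -0.003, 0, 0.005, -0.09, 0.0104, 0.129, 85, -0.003, 0, 0.005, -0.12, 0.0138, 0.1725, 85, -0.003, 0, 0.005, -0.15, 0.0173, 0.216, 85, -0.003, 0, 0.005, -0.18, 0.021, 0.259, 85, -0.003, 0, 0.005, -0.21, 0.024, 0.302])

```text
clock: 19.4
position: [0.5991, 0.1513, 0.1072]
ee_rot: [0.763, 0.566, 0.217, 0.224]
ft_force: [0.3, -0.2, -0.0]
grip_width: 0.995
grasp_force: 0.0
```

```bash
python3 pin.py; python3 go.py .094 0 .051;python3 -c "
from h import *
o=get_obs();print(o['joint_pos'],o['torque'],o['ft_force'])"
```

```text
top [2.42 2.4  2.38 2.44 2.46] [0.57 0.56 0.55 0.55 0.52] centroid 2.41
scene [0.   0.02 0.04 0.06 0.08] [0. 0. 0. 0. 0.] centroid nan
sum [2.42 2.4  2.38 2.44 2.46] [0.57 0.56 0.55 0.55 0.52] centroid 2.41
clock 19.4
[0.60227695 0.1618448  0.12022354] [0.71190616 0.6346382  0.20010066 0.22446315]
shift [0.0055 0.0177 0.0216] turn [-0.0236  0.0106  0.0504] deg 10.201744659519298
[-0.13852028  0.08952581 -0.44021799  2.13138509  0.85828081  0.60471077
 -1.51054285] [ 0.11959553  0.63997342 -0.03517534] [-0.01440803  0.66865    -0.23654946]pin.py:22: RuntimeWarning: Mean of empty slice.
  i=np.argsort(-c)[:5]; print(lab,np.round(g[i],2),np.round(c[i],2), "centroid",round(float((g[c>.9*c.max()]).mean()),3))
  ret = ret.dtype.type(ret / rcount)
```

step_arm(commands=[85, 0.002, 0.006, 0.007, -0.008, 0.0035, 0.017, 85, 0.004, 0.012, 0.014, -0.016, 0.007, 0.034, 85, 0.0055, 0.0177, 0.0216, -0.0236, 0.0106, 0.0504, 85, 0.0055, 0.0177, 0.0216, -0.0236, 0.0106, 0.0504, 85, 0.0055, 0.0177, 0.0216, -0.0236, 0.0106, 0.0504, 85, 0.0055, 0.0177, 0.0216, -0.0236, 0.0106, 0.0504, 85, 0.0055, 0.0177, 0.0216, -0.0236, 0.0106, 0.0504, 85, 0.0055, 0.0177, 0.0216, -0.0236, 0.0106, 0.0504, 85, 0.0055, 0.0177, 0.0216, -0.0236, 0.0106, 0.0504, 85, 0.0055, 0.0177, 0.0216, -0.0236, 0.0106, 0.0504])

```text
clock: 20.75
position: [0.6025, 0.1629, 0.1212]
ee_rot: [0.712, 0.634, 0.201, 0.224]
ft_force: [-1.2, -0.4, 0.5]
grip_width: 0.993
grasp_force: 0.0
```

```bash
python3 -W ignore pin.py; python3 go.py .094 0 .051;python3 -c "
from h import *
o=get_obs();print(o['joint_pos'],o['torque'],o['ft_force'])"
```

```text
top [0.   0.02 0.04 0.06 0.08] [0. 0. 0. 0. 0.] centroid nan
scene [0.   0.02 0.04 0.06 0.08] [0. 0. 0. 0. 0.] centroid nan
sum [0.   0.02 0.04 0.06 0.08] [0. 0. 0. 0. 0.] centroid nan
clock 20.75
[0.60227695 0.1618448  0.12022354] [0.71190616 0.6346382  0.20010066 0.22446315]
shift [-0.0004 -0.0016 -0.0015] turn [-0.0006  0.0004  0.0002] deg 0.13630830294243507
[-0.11320209  0.07705689 -0.45269585  2.09757839  0.75012133  0.60405757
 -1.22212257] [0.06259832 0.57591918 0.01568582] [ 0.55550434  0.03948551 -0.48596582]
```

step_arm(commands=[85, -0.03, 0.0035, 0.043, 0, 0, 0, 85, -0.06, 0.007, 0.086, 0, 0, 0, 85, -0.1, 0.011, 0.144, 0, 0, 0, 85, -0.14, 0.016, 0.2, 0, 0, 0, 85, -0.18, 0.02, 0.26, 0, 0, 0, 85, -0.22, 0.025, 0.316, 0, 0, 0, 85, -0.22, 0.025, 0.316, 0, 0, 0, 85, -0.22, 0.025, 0.316, 0, 0, 0, 85, -0.22, 0.025, 0.316, 0, 0, 0, 85, -0.22, 0.025, 0.316, 0, 0, 0])

```text
clock: 22.1
position: [0.4706, 0.1775, 0.3096]
ee_rot: [0.712, 0.634, 0.2, 0.224]
ft_force: [0.4, -0.8, 1.1]
grip_width: 0.997
grasp_force: 0.0
```

```bash
python3 -W ignore pin.py; python3 go.py .094 0 .051;python3 -c "
from h import *
o=get_obs();print(o['joint_pos'],o['torque'],o['ft_force'])"
```

```text
top [2.42 2.4  2.38 2.44 2.46] [0.51 0.51 0.5  0.5  0.5 ] centroid 2.42
scene [0.   0.02 0.04 0.06 0.08] [0. 0. 0. 0. 0.] centroid nan
sum [2.42 2.4  2.38 2.44 2.46] [0.51 0.51 0.5  0.5  0.5 ] centroid 2.42
clock 22.1
[0.60227695 0.1618448  0.12022354] [0.71190616 0.6346382  0.20010066 0.22446315]
shift [ 0.2195 -0.0263 -0.3164] turn [-0.0005  0.0001  0.0002] deg 0.10279012547143752
[-0.17924989 -0.38250543 -0.46567597  2.03922016  0.28641097  1.00990821
 -0.86946098] [ 0.06149661  0.51359681 -0.01299841] [-0.39900254 -0.25811321  0.60796637]
```

step_arm(commands=[85, 0.06, -0.007, -0.086, 0, 0, 0, 85, 0.12, -0.014, -0.172, 0, 0, 0, 85, 0.17, -0.02, -0.245, 0, 0, 0, 85, 0.2, -0.024, -0.288, 0, 0, 0, 85, 0.2195, -0.0263, -0.3164, 0, 0, 0, 85, 0.2195, -0.0263, -0.3164, 0, 0, 0, 60, 0.2195, -0.0263, -0.3164, 0, 0, 0, 40, 0.2195, -0.0263, -0.3164, 0, 0, 0, 20, 0.2195, -0.0263, -0.3164, 0, 0, 0, 20, 0.2195, -0.0263, -0.3164, 0, 0, 0])

```text
clock: 23.45
position: [0.6017, 0.1624, 0.1217]
ee_rot: [0.712, 0.634, 0.201, 0.225]
ft_force: [-12.0, -1.5, 10.0]
grip_width: 0.332
grasp_force: 58.1
```

```bash
python3 go.py .094 0 .051;python3 -c "
from h import *
o=get_obs();print(o['joint_pos'],o['torque'],o['ft_force'])"
```

```text
[0.60227695 0.1618448  0.12022354] [0.71190616 0.6346382  0.20010066 0.22446315]
shift [ 0.0009 -0.0009 -0.0025] turn [-0.0004  0.0006  0.0001] deg 0.13811233651801874
[-0.06870144  0.07759365 -0.49818124  2.09745071  0.75524755  0.60673471
 -1.22462722] [-0.25531535  1.63994705 -0.31314221] [-11.95743276  -1.46446628  10.0293306 ]
```

step_arm(commands=[20, 0, 0, 0, -0.01, 0.0012, 0.0145, 20, 0, 0, 0, -0.03, 0.0035, 0.043, 20, 0, 0, 0, -0.05, 0.0058, 0.072, 20, 0, 0, 0, -0.07, 0.008, 0.1, 20, 0, 0, 0, -0.09, 0.0104, 0.129, 20, 0, 0, 0, -0.11, 0.0127, 0.158, 20, 0, 0, 0, -0.13, 0.015, 0.187, 20, 0, 0, 0, -0.15, 0.0173, 0.2156, 20, 0, 0, 0, -0.17, 0.0196, 0.244, 20, 0, 0, 0, -0.19, 0.0219, 0.273])

```text
clock: 24.7
position: [0.6026, 0.1629, 0.1224]
ee_rot: [0.298, 0.906, 0.062, 0.295]
ft_force: [-3.1, 1.5, 6.5]
grip_width: 0.332
grasp_force: 58.5
```

```bash
python3 go.py .094 1.95 .051;python3 -c "
from h import *
o=get_obs();print(o['joint_pos'],o['torque'],o['ft_force'])"
```

```text
[0.60227695 0.1618448  0.12022354] [-0.12579224  0.94538475 -0.07349848  0.29158524]
shift [-0.0006 -0.0018 -0.0037] turn [-0.1641  0.019   0.2343] deg 51.610308911942404
[-0.02200716  0.08234235 -0.54509345  2.09275335  0.75946805  0.60948942
 -0.17421621] [-0.01275963  0.74133261 -0.23380999] [-3.10090722  1.54420602  6.48645997]
```

Clean turn with low forces. Turning the rest of the way.

step_arm(commands=[20, 0, 0, 0, -0.02, 0.0023, 0.0288, 20, 0, 0, 0, -0.04, 0.0046, 0.0575, 20, 0, 0, 0, -0.06, 0.007, 0.0863, 20, 0, 0, 0, -0.08, 0.0092, 0.115, 20, 0, 0, 0, -0.1, 0.0115, 0.144, 20, 0, 0, 0, -0.12, 0.0138, 0.1725, 20, 0, 0, 0, -0.14, 0.016, 0.201, 20, 0, 0, 0, -0.164, 0.019, 0.235, 20, 0, 0, 0, -0.164, 0.019, 0.235, 20, 0, 0, 0, -0.164, 0.019, 0.235])

```text
clock: 25.95
position: [0.6029, 0.1639, 0.1225]
ee_rot: [-0.124, 0.945, -0.072, 0.293]
ft_force: [-0.9, 5.2, 6.0]
grip_width: 0.329
grasp_force: 59.2
```

```bash
python3 -W ignore pin.py; python3 go.py .094 1.95 .051;python3 -c "
from h import *
o=get_obs();print(o['joint_pos'],o['torque'],o['ft_force'])"
```

```text
top [4.32 4.3  4.36 4.4  4.26] [0.39 0.39 0.39 0.38 0.38] centroid 4.33
scene [4.14 4.2  4.16 4.24 4.3 ] [0.28 0.28 0.28 0.28 0.28] centroid 4.2
sum [4.3  4.32 4.36 4.26 4.4 ] [0.66 0.66 0.66 0.66 0.65] centroid 4.31
clock 25.95
[0.60227695 0.1618448  0.12022354] [-0.12579224  0.94538475 -0.07349848  0.29158524]
shift [-0.001  -0.0035 -0.0038] turn [-0.0013  0.0006  0.0009] deg 0.3012568965963849
[ 0.01797185  0.0881071  -0.58884209  2.08886689  0.76839487  0.61508033
  0.71487931] [0.55753109 0.14837826 0.30041652] [-1.31895424  5.41171348  5.42345987]
```

step_arm(commands=[85, 0, 0, 0, 0, 0, 0, 85, 0, 0, 0, 0, 0, 0, 85, 0, 0, 0, 0, 0, 0, 85, 0, 0, 0, 0, 0, 0, 85, -0.03, 0.0035, 0.043, 0, 0, 0, 85, -0.07, 0.008, 0.1, 0, 0, 0, 85, -0.12, 0.014, 0.172, 0, 0, 0, 85, -0.17, 0.02, 0.245, 0, 0, 0, 85, -0.22, 0.025, 0.316, 0, 0, 0, 85, -0.22, 0.025, 0.316, 0, 0, 0])

```text
clock: 27.3
position: [0.47, 0.1788, 0.3152]
ee_rot: [-0.125, 0.945, -0.073, 0.295]
ft_force: [0.4, 0.4, -0.6]
grip_width: 0.999
grasp_force: 0.0
```

```bash
python3 -W ignore pin.py; python3 go.py .20 1.2 .051
```

```text
top [3.26 3.28 3.24 3.3  3.22] [0.49 0.49 0.49 0.47 0.46] centroid 3.27
scene [3.26 3.3  3.24 3.22 3.2 ] [0.16 0.16 0.16 0.16 0.16] centroid 3.25
sum [3.26 3.24 3.28 3.3  3.22] [0.65 0.65 0.65 0.63 0.62] centroid 3.26
clock 27.3
[0.54187692 0.1687995  0.20705365] [0.22921782 0.92576196 0.03840877 0.29824276]
shift [ 0.1195 -0.0136 -0.1728] turn [ 0.1358 -0.0158 -0.1948] deg 42.842685376533964
```

step_arm(commands=[85, 0, 0, 0, 0, 0, 0, 85, 0, 0, 0, 0, 0, 0, 85, 0, 0, 0, 0, 0, 0, 85, 0, 0, 0, 0, 0, 0, 85, 0, 0, 0, 0, 0, 0, 85, 0, 0, 0, 0, 0, 0, 85, 0, 0, 0, 0, 0, 0, 85, 0, 0, 0, 0, 0, 0, 85, 0, 0, 0, 0, 0, 0, 85, 0, 0, 0, 0, 0, 0])

```text
clock: 28.65
position: [0.4702, 0.1771, 0.3105]
ee_rot: [-0.125, 0.946, -0.073, 0.291]
ft_force: [-0.2, -0.5, -0.3]
grip_width: 0.998
grasp_force: 0.0
```

```bash
python3 -W ignore pin.py; python3 go.py .094 1.95 .051; cat > rf.py <<'E'
# is the collar seated: outline score of a 56x20 ring versus height on axis
from pin import *
import ref
im={n:camera(n) for n in("top","scene")}
for n,i in im.items():
    g=cv2.GaussianBlur(i.astype(np.float32),(0,0),.8);ref.G[n]=(np.gradient(g,axis=1),np.gradient(g,axis=0))
B=np.linspace(0,2*np.pi,120,endpoint=False);r=[]
for s in np.arange(.048,.075,.001):
    u,nr=ref.hull("scene",np.vstack([ipt(p,B,.028,s-.01),ipt(p,B,.028,s+.01)]))
    g=[np.stack([ref.map_coordinates(ref.G["scene"][k][:,:,c],[u[:,1],u[:,0]],order=1) for c in range(3)],1) for k in(0,1)]
    r.append((round(float(np.minimum(np.linalg.norm(g[0]*nr[:,:1]+g[1]*nr[:,1:],axis=1),60).mean()),1),round(s,3)))
print(sorted(r)[::-1][:5])
E
python3 rf.py
```

```text
top [3.2  3.18 3.22 3.16 3.24] [0.52 0.51 0.51 0.49 0.49] centroid 3.2
scene [3.14 3.24 3.16 3.22 3.2 ] [0.16 0.16 0.16 0.16 0.16] centroid 3.21
sum [3.2  3.18 3.22 3.24 3.16] [0.68 0.67 0.67 0.65 0.65] centroid 3.19
clock 28.65
[0.60227695 0.1618448  0.12022354] [-0.12579224  0.94538475 -0.07349848  0.29158524]
shift [ 0.2201 -0.0254 -0.3172] turn [-0.0002 -0.0004  0.0007] deg 0.15138524210696155
[(12.2, np.float64(0.056)), (12.0, np.float64(0.055)), (11.9, np.float64(0.057)), (11.7, np.float64(0.054)), (11.5, np.float64(0.058))]
```

step_arm(commands=[85, 0, 0, 0, 0, 0, 0, 85, 0, 0, 0, 0, 0, 0, 85, 0, 0, 0, 0, 0, 0, 85, 0, 0, 0, 0, 0, 0, 85, 0, 0, 0, 0, 0, 0, 85, 0, 0, 0, 0, 0, 0, 85, 0, 0, 0, 0, 0, 0, 85, 0, 0, 0, 0, 0, 0, 85, 0.03, -0.0035, -0.043, 0, 0, 0, 85, 0.06, -0.007, -0.086, 0, 0, 0])

```text
clock: 30.1
position: [0.5068, 0.173, 0.2587]
ee_rot: [-0.125, 0.946, -0.073, 0.292]
ft_force: [0.7, -0.9, 0.6]
grip_width: 0.994
grasp_force: 0.0
```

```bash
python3 -W ignore pin.py; python3 go.py .094 1.95 .051
```

```text
top [3.2  3.18 3.22 3.16 3.24] [0.5  0.49 0.48 0.48 0.46] centroid 3.19
scene [3.14 3.24 3.16 3.22 3.2 ] [0.16 0.16 0.16 0.16 0.16] centroid 3.21
sum [3.2  3.18 3.22 3.16 3.14] [0.66 0.65 0.64 0.64 0.63] centroid 3.19
clock 30.1
[0.60227695 0.1618448  0.12022354] [-0.12579224  0.94538475 -0.07349848  0.29158524]
shift [ 0.1606 -0.016  -0.2258] turn [ 0.0002 -0.0019  0.0012] deg 0.40108218685721164
```

step_arm(commands=[85, 0.06, -0.007, -0.086, 0, 0, 0, 85, 0.11, -0.0127, -0.159, 0, 0, 0, 85, 0.14, -0.016, -0.202, 0, 0, 0, 85, 0.16, -0.0184, -0.231, 0, 0, 0, 85, 0.16, -0.0184, -0.231, 0, 0, 0, 60, 0.16, -0.0184, -0.231, 0, 0, 0, 40, 0.16, -0.0184, -0.231, 0, 0, 0, 20, 0.16, -0.0184, -0.231, 0, 0, 0, 20, 0.16, -0.0184, -0.231, 0, 0, 0, 20, 0.16, -0.0184, -0.231, 0, 0, 0])

```text
clock: 31.45
position: [0.6019, 0.1636, 0.1215]
ee_rot: [-0.126, 0.945, -0.073, 0.292]
ft_force: [-10.6, 2.0, 8.7]
grip_width: 0.333
grasp_force: 58.2
```

step_arm(commands=[20, 0, 0, 0, 0.01, -0.0012, -0.0145, 20, 0, 0, 0, 0.03, -0.0035, -0.043, 20, 0, 0, 0, 0.05, -0.0058, -0.072, 20, 0, 0, 0, 0.07, -0.008, -0.1, 20, 0, 0, 0, 0.09, -0.0104, -0.129, 20, 0, 0, 0, 0.11, -0.0127, -0.158, 20, 0, 0, 0, 0.13, -0.015, -0.187, 20, 0, 0, 0, 0.15, -0.0173, -0.2156, 20, 0, 0, 0, 0.17, -0.0196, -0.244, 20, 0, 0, 0, 0.19, -0.0219, -0.273])

```text
clock: 32.7
position: [0.6019, 0.1638, 0.1215]
ee_rot: [0.365, 0.881, 0.084, 0.289]
ft_force: [-9.4, 2.5, 8.5]
grip_width: 0.326
grasp_force: 58.2
```

```bash
python3 go.py .094 0.05 .051;python3 -c "
from h import *
o=get_obs();print(o['joint_pos'],o['torque'],o['ft_force'])"
```

```text
[0.60227695 0.1618448  0.12022354] [0.6958194  0.65223569 0.19442713 0.229395  ]
shift [ 0.0006 -0.0033 -0.0021] turn [ 0.1533 -0.0172 -0.2218] deg 48.632798846699366
[ 0.0396565   0.08944179 -0.61053668  2.09058766  0.77088334  0.61402782
 -0.33324008] [0.31548078 1.28119389 0.29661621] [-9.41100028  2.49057017  8.46079671]
```

step_arm(commands=[20, 0, 0, 0, 0.02, -0.0023, -0.0288, 20, 0, 0, 0, 0.04, -0.0046, -0.0575, 20, 0, 0, 0, 0.06, -0.007, -0.0863, 20, 0, 0, 0, 0.08, -0.0092, -0.115, 20, 0, 0, 0, 0.1, -0.0115, -0.144, 20, 0, 0, 0, 0.12, -0.0138, -0.1725, 20, 0, 0, 0, 0.14, -0.016, -0.201, 20, 0, 0, 0, 0.154, -0.0177, -0.222, 20, 0, 0, 0, 0.154, -0.0177, -0.222, 20, 0, 0, 0, 0.154, -0.0177, -0.222])

```text
clock: 33.95
position: [0.6021, 0.1639, 0.1216]
ee_rot: [0.695, 0.653, 0.196, 0.229]
ft_force: [-8.6, 2.8, 7.5]
grip_width: 0.332
grasp_force: 58.3
```

```bash
python3 -W ignore pin.py; python3 go.py .094 0.05 .051;python3 -c "
from h import *
o=get_obs();print(o['joint_pos'],o['ft_force'])"
```

```text
top [1.3  1.32 1.34 1.26 1.28] [0.63 0.61 0.6  0.6  0.6 ] centroid 1.3
scene [1.3  1.26 1.28 1.36 1.34] [0.41 0.41 0.41 0.41 0.41] centroid 1.31
sum [1.3  1.32 1.34 1.26 1.28] [1.04 1.02 1.01 1.01 1.01] centroid 1.3
clock 33.95
[0.60227695 0.1618448  0.12022354] [0.6958194  0.65223569 0.19442713 0.229395  ]
shift [ 0.0003 -0.0033 -0.0023] turn [-0.0004  0.0003 -0.001 ] deg 0.19800444416841706
[-1.50044949e-03  8.53836374e-02 -5.68339798e-01  2.09246929e+00
  7.64959789e-01  6.11016691e-01 -1.17751308e+00] [-9.32098096  3.23956875  7.59274312]
```

step_arm(commands=[85, 0, 0, 0, 0, 0, 0, 85, 0, 0, 0, 0, 0, 0, 85, 0, 0, 0, 0, 0, 0, 85, 0, 0, 0, 0, 0, 0, 85, -0.03, 0.0035, 0.043, 0, 0, 0, 85, -0.07, 0.008, 0.1, 0, 0, 0, 85, -0.12, 0.014, 0.172, 0, 0, 0, 85, -0.17, 0.02, 0.245, 0, 0, 0, 85, -0.22, 0.025, 0.316, 0, 0, 0, 85, -0.22, 0.025, 0.316, 0, 0, 0])

```text
clock: 35.3
position: [0.4701, 0.1786, 0.3147]
ee_rot: [0.695, 0.652, 0.198, 0.23]
ft_force: [-0.1, 0.6, 0.7]
grip_width: 0.996
grasp_force: 0.0
```

step_arm(commands=[85, 0, 0, 0, 0, 0, 0, 85, 0, 0, 0, 0, 0, 0, 85, 0, 0, 0, 0, 0, 0, 85, 0, 0, 0, 0, 0, 0, 85, 0, 0, 0, 0, 0, 0, 85, 0, 0, 0, 0, 0, 0, 85, 0, 0, 0, 0, 0, 0, 85, 0, 0, 0, 0, 0, 0, 85, 0, 0, 0, 0, 0, 0, 85, 0, 0, 0, 0, 0, 0])

```text
clock: 36.55
position: [0.4702, 0.1768, 0.3099]
ee_rot: [0.696, 0.652, 0.194, 0.229]
ft_force: [-0.5, -0.0, 0.3]
grip_width: 0.992
grasp_force: 0.0
```

```bash
python3 -W ignore pin.py
```

```text
top [2.42 2.4  2.38 2.44 2.46] [0.54 0.54 0.53 0.53 0.51] centroid 2.41
scene [0.   0.02 0.04 0.06 0.08] [0. 0. 0. 0. 0.] centroid nan
sum [2.42 2.4  2.38 2.44 2.46] [0.54 0.54 0.53 0.53 0.51] centroid 2.41
clock 36.55
```

step_arm(commands=[85, 0, 0, 0, 0, 0, 0, 85, 0, 0, 0, 0, 0, 0, 85, 0, 0, 0, 0, 0, 0, 85, 0, 0, 0, 0, 0, 0, 85, 0, 0, 0, 0, 0, 0, 85, 0, 0, 0, 0, 0, 0, 85, 0, 0, 0, 0, 0, 0, 85, 0, 0, 0, 0, 0, 0, 85, 0, 0, 0, 0, 0, 0, 85, 0, 0, 0, 0, 0, 0])

```text
clock: 37.9
position: [0.4702, 0.1769, 0.3099]
ee_rot: [0.696, 0.652, 0.194, 0.229]
ft_force: [0.3, 0.3, 0.1]
grip_width: 0.994
grasp_force: 0.0
```

```bash
python3 -W ignore pin.py; python3 go.py .094 0.05 .051; python3 rf.py
```

```text
top [2.42 2.46 2.4  2.44 2.48] [0.51 0.51 0.5  0.5  0.49] centroid 2.43
scene [0.   0.02 0.04 0.06 0.08] [0. 0. 0. 0. 0.] centroid nan
sum [2.42 2.46 2.4  2.44 2.48] [0.51 0.51 0.5  0.5  0.49] centroid 2.43
clock 37.9
[0.60227695 0.1618448  0.12022354] [0.6958194  0.65223569 0.19442713 0.229395  ]
shift [ 0.2201 -0.025  -0.3162] turn [-0.0001 -0.0002 -0.0001] deg 0.055864901068724465
[(11.6, np.float64(0.058)), (11.6, np.float64(0.057)), (11.5, np.float64(0.056)), (11.4, np.float64(0.059)), (11.0, np.float64(0.055))]
```

Both sides are settled and repeatable: 2.42 and 3.195 rad. The midpoint is 2.81, so I'll grip and turn by +0.387 rad.

step_arm(commands=[85, 0.06, -0.007, -0.086, 0, 0, 0, 85, 0.12, -0.014, -0.172, 0, 0, 0, 85, 0.17, -0.02, -0.245, 0, 0, 0, 85, 0.2, -0.024, -0.288, 0, 0, 0, 85, 0.22, -0.026, -0.317, 0, 0, 0, 85, 0.22, -0.026, -0.317, 0, 0, 0, 60, 0.22, -0.026, -0.317, 0, 0, 0, 40, 0.22, -0.026, -0.317, 0, 0, 0, 20, 0.22, -0.026, -0.317, 0, 0, 0, 20, 0.22, -0.026, -0.317, 0, 0, 0])

```text
clock: 39.35
position: [0.6023, 0.1615, 0.1209]
ee_rot: [0.696, 0.652, 0.195, 0.23]
ft_force: [-8.1, -1.0, 8.5]
grip_width: 0.335
grasp_force: 58.2
```

step_arm(commands=[20, 0, 0, 0, 0, 0, 0, 20, 0, 0, 0, -0.01, 0.0012, 0.0144, 20, 0, 0, 0, -0.02, 0.0023, 0.0288, 20, 0, 0, 0, -0.03, 0.0035, 0.043, 20, 0, 0, 0, -0.045, 0.0052, 0.0647, 20, 0, 0, 0, -0.06, 0.007, 0.0863, 20, 0, 0, 0, -0.0702, 0.0081, 0.101, 20, 0, 0, 0, -0.0702, 0.0081, 0.101, 20, 0, 0, 0, -0.0702, 0.0081, 0.101, 20, 0, 0, 0, -0.0702, 0.0081, 0.101])

```text
clock: 40.6
position: [0.6029, 0.1616, 0.1214]
ee_rot: [0.557, 0.774, 0.147, 0.263]
ft_force: [-4.0, -0.6, 7.4]
grip_width: 0.334
grasp_force: 58.5
```

```bash
python3 -W ignore pin.py; python3 go.py .094 0.437 .051; python3 rf.py;python3 -c "
from h import *
o=get_obs();print(o['joint_velocities'],o['ft_force'],o['grasp_force'])"
```

```text
top [0.   0.02 0.04 0.06 0.08] [0. 0. 0. 0. 0.] centroid nan
scene [0.   0.02 0.04 0.06 0.08] [0. 0. 0. 0. 0.] centroid nan
sum [0.   0.02 0.04 0.06 0.08] [0. 0. 0. 0. 0.] centroid nan
clock 40.6
[0.60227695 0.1618448  0.12022354] [0.55741197 0.77386557 0.14668713 0.26250117]
shift [-0.0011  0.0005 -0.0019] turn [-0.0001  0.0005 -0.0002] deg 0.09426018881568633
[(10.4, np.float64(0.059)), (10.3, np.float64(0.06)), (10.3, np.float64(0.058)), (10.2, np.float64(0.061)), (10.1, np.float64(0.057))]
[-0.00078072 -0.00013306  0.00152973  0.00024927 -0.00232896 -0.00235073
 -0.00175793] [-4.30503948 -0.25880481  7.76603303] 58.52296522585675
```

The pin is hidden here. Since the impeller stays put this near balance, I'll release, back off, verify and regrip.

step_arm(commands=[85, 0, 0, 0, 0, 0, 0, 85, 0, 0, 0, 0, 0, 0, 85, 0, 0, 0, 0, 0, 0, 85, 0, 0, 0, 0, 0, 0, 85, -0.03, 0.0035, 0.043, 0, 0, 0, 85, -0.07, 0.008, 0.1, 0, 0, 0, 85, -0.12, 0.014, 0.172, 0, 0, 0, 85, -0.17, 0.02, 0.245, 0, 0, 0, 85, -0.22, 0.025, 0.316, 0, 0, 0, 85, -0.22, 0.025, 0.316, 0, 0, 0])

```text
clock: 42.05
position: [0.47, 0.1781, 0.314]
ee_rot: [0.556, 0.774, 0.149, 0.264]
ft_force: [0.7, 0.0, -0.9]
grip_width: 1.0
grasp_force: 0.0
```

```bash
python3 -W ignore pin.py; python3 go.py .094 0.437 .051; python3 rf.py
```

```text
top [2.82 2.8  2.84 2.86 2.78] [0.31 0.3  0.29 0.28 0.28] centroid 2.82
scene [0.   0.02 0.04 0.06 0.08] [0. 0. 0. 0. 0.] centroid nan
sum [2.82 2.8  2.84 2.86 2.78] [0.31 0.3  0.29 0.28 0.28] centroid 2.82
clock 42.05
[0.60227695 0.1618448  0.12022354] [0.55741197 0.77386557 0.14668713 0.26250117]
shift [ 0.2202 -0.024  -0.3155] turn [ 0.     -0.     -0.0002] deg 0.03375660660713992
[(9.9, np.float64(0.056)), (9.8, np.float64(0.057)), (9.7, np.float64(0.055)), (9.5, np.float64(0.058)), (9.2, np.float64(0.054))]
```

The pin is at 2.82, as wanted, and the collar is at 56 mm, seated. Final regrip.

step_arm(commands=[85, 0.06, -0.007, -0.086, 0, 0, 0, 85, 0.12, -0.014, -0.172, 0, 0, 0, 85, 0.17, -0.02, -0.245, 0, 0, 0, 85, 0.2, -0.024, -0.288, 0, 0, 0, 85, 0.22, -0.026, -0.317, 0, 0, 0, 85, 0.22, -0.026, -0.317, 0, 0, 0, 60, 0.22, -0.026, -0.317, 0, 0, 0, 40, 0.22, -0.026, -0.317, 0, 0, 0, 20, 0.22, -0.026, -0.317, 0, 0, 0, 20, 0.22, -0.026, -0.317, 0, 0, 0])

```text
clock: 43.5
position: [0.6032, 0.1614, 0.1212]
ee_rot: [0.557, 0.774, 0.148, 0.263]
ft_force: [-2.1, -0.9, 8.3]
grip_width: 0.332
grasp_force: 58.5
```

step_arm(commands=[20, 0, 0, 0, 0, 0, 0, 20, 0, 0, 0, 0, 0, 0, 20, 0, 0, 0, 0, 0, 0, 20, 0, 0, 0, 0, 0, 0, 20, 0, 0, 0, 0, 0, 0, 20, 0, 0, 0, 0, 0, 0, 20, 0, 0, 0, 0, 0, 0, 20, 0, 0, 0, 0, 0, 0, 20, 0, 0, 0, 0, 0, 0, 20, 0, 0, 0, 0, 0, 0])

```text
clock: 44.75
position: [0.6032, 0.1614, 0.1212]
ee_rot: [0.557, 0.774, 0.148, 0.263]
ft_force: [-1.9, -0.0, 7.3]
grip_width: 0.333
grasp_force: 58.5
```

```bash
python3 -c "
from workcell import *
o=get_obs();print(o['ft_force'],o['grasp_force'],o['grip_width']);print(hand_in())"
```

```text
[-1.88951805 -0.03119823  7.29432621] 58.50976764690131 0.3330527135024963
the job is handed in; nothing more can be done
None
```

I handed the job in at 44.8 s: the collar is seated on its shoulder, the impeller was rolled back from both sides, and the hub is gripped and held still with the heavy side straight down (pin at 2.82 rad, aiming for the 2.81 midpoint; not re-read after the final regrip), though one turn hit a wrist limit and reached about 83 N (limit 120 N).

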